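# Slide a load cell under the reader bridge and press it home

## Task

Lay the loose load cell on the fixture's deck with its plain end towards the low bridge, then push it from its foot end through the tunnel under the bridge until it meets the rubber buffer. Hold it there with a steady push of about 15 N for a second, never forcing it, then let go and leave it resting against the buffer; leave the other things on the bench alone.

Things in the scene. Friction and masses are not known exactly. Their poses are not given: they have to be found in the camera images.
- cell: The loose load cell: plain aluminium beam 150 long x 36 wide x 26 mm high, about 0.45 kg (varies), lying on the bench beyond the fixture. Origin: centre of its underside; x runs along the beam to the plain end (nose), z up. 58 mm from the centre towards the tail a stud on top carries a round black foot 28 mm across, its top 44 mm above the underside. Its middle is free to grasp across the 36 mm.
- cell_nose (a point): Centre of the cell's nose end face, at the height of its underside (75 mm along +x from the cell's origin). Axes as the cell's. The last 12 mm of the nose are only 31 mm wide and 24 mm high.
- cell_tail (a point): Centre of the cell's tail end face, a flat face 36 wide x 26 mm high to push on, at the height of its underside (75 mm along -x from the cell's origin). Axes as the cell's.
- jig: The fixture, fixed to the bench: a dark steel deck 370 x 90 mm, its top 12 mm above the bench, with a low aluminium bridge over it. Origin at bench level under the middle of the tunnel's entry edge; x is the push direction, z up. Deck from x = -210 to +160 mm, bare from -210 to -30 mm for laying the cell down. The bridge with its black reader head is 79 mm wide, top 70.5 mm above the bench.
- mouth (a point): Middle of the tunnel's entry edge, on the deck's top (12 mm above the jig's origin). Axes as the jig's. The tunnel under the bridge runs from x = 0 to 70 mm, 39 mm between side walls, headroom 28.5 mm. Before it, two 20 mm high guide plates from x = -28 mm to 0 narrow the way from about 55 to 39 mm.
- buffer (a joint): How far the rubber-faced spring buffer beyond the tunnel is pressed in, m: 0 free, at most 0.008. Its stop block is clamped at a different, unmeasured place each time: the nose meets it 84 to 110 mm past the mouth. Spring 4 N/mm, friction 1 N; a 15 N push on the tail, less 1 to 5 N that sliding the cell takes, presses it 2 to 3.5 mm. Over 4.2 mm (about 18 N) it is overloaded.
- weight: Bystander: a steel test weight, 44 mm across, 66 mm high, with a knob on top. Origin: centre of its underside.
- driver: Bystander: a screwdriver with a black handle lying on the bench. Origin on the bench under its middle.
- foot: Bystander: a spare levelling foot, a black rubber disc 50 mm across and 10 mm high with a 30 mm steel stud upright. Origin: centre of its underside.
Not all that is in view belongs to the job. Of the things shaped like the cell, the aluminium one is meant.

How it is judged:
By the outcome, as a careful person would: the job done as asked, in the order asked, and still so for the second after the job is handed in, with the robot touching nothing.
It also fails if it takes over 72 s, if anything falls off the work surface, if the arm or the gripper's body presses on something with over 40 N, if the wrist force passes 120 N, or if a joint passes its speed limit or range.

## Robot

A 6-joint arm with a two-finger parallel gripper is mounted at the origin on the work surface. World frame = base frame: x ahead of the robot, y to its left, z up, the work surface at z = 0. Lengths are in mm, angles in rad, forces in N, time in s.
With the tool pointing down it reaches from about 275 to 975 mm from the base axis. Payload 8.4 kg.
Tool frame: the origin (TCP) lies on the centre line of the jaws, within the pads' length; the fingertips stand 25 mm ahead of it and the grasp point (between the pads) lies 6 mm ahead of it (tcp_to_tips is the distance from the TCP to the fingertips, in mm); z points along the fingers, y is the line along which they close (so a half turn about z gives the same grasp; the last joint's range is limited). The gripper opens to 92 mm and grips with 3 to 60 N. Pads are 20 mm wide; open, the fingers measure 128 mm over their backs; the gripper's body (75 mm by 189 mm) begins 69 mm behind the grasp point.
Start: joints at [1.308, 0.353, 1.633, -0, 1.155, -0.002], TCP at [161.157, 603.868, 239.583] pointing down, gripper open.
Joint ranges: [-2.63, 2.63], [-0.92, 2.1], [0.06, 2.66], [-1.3, 4.44], [0, 2.69], [-3.02, 3.02]. Speed limits (rad/s): [2.22, 2.22, 2.79, 3.14, 3.14, 3.14].

## Interface

Orientations are given as a rotation vector (axis times angle).
In Python, from cell import get_state, get_image, hand_in, tcp_to_tips gives the robot as it stands. The module is installed in compiled form; this text tells all that it offers.
- The arm moves only by the shell command python3 -m jog 'ROWS' [FORCE]. ROWS is JSON, a list of rows, each a list of 7 numbers: the opening, from 0 (shut) to 1 (fully open), then the shift along the tool's x, y, z as a fraction of full scale, then the turn, a rotation vector about the tool's x, y, z as a fraction of full scale. A call has 1 to 12 rows; each row shifts and turns the commanded pose from where the row before left it, along the tool's axes as they then stand; what a row does not reach is not made up. Full scale, the value 1, is 0.25 m for a shift and 2 rad for a turn. A row lasts 1/8 s, in which the tool goes at most 62.5 mm and 10.7 degrees, less where a joint would pass 70% of its speed; a pose out of reach is approached as far as the arm can. A call with a number of a shift or a turn outside -1 to 1 is refused whole. A call with a gripper value outside its range is refused whole. The fingers move at their own pace and stop on an object; FORCE is the grip in N (left out, the last holds). Time passes only in rows, so rows that do not move let the fingers close. It gives the time, the measured TCP pose, the force, the opening and the grip force at its end, in the units of the state.
- get_state(): the state, without advancing time (a new reading comes with each control period).
- get_image(name): name is "scene" or "top" or "wrist"; returns a dict with "img" (480x640x3 uint8, red, green, blue), "z_map" (480x640 float32, mm along the optical axis (not along the pixel's ray), 0 where there is no reading), "mtx" (3x3 intrinsics, pixels), "view" (4x4, takes a point from world to camera coordinates). Camera axes: x right, y down, z forward; pixel columns grow to the right and rows downward; lengths in mm; the calibration is good to about 2 mm. A picture is of the moment at which its call begins.
- hand_in(): hands the job in; it is judged then, once.
The state is a dict: "clock": time; "q": joint angles; "qvel": joint speeds; "tau": joint torques, N m; "ee_pos": TCP position; "ee_rot": TCP orientation; "wrist_force": force on the tool from outside, world axes, zero at the start; "moment": the same for the moment, N m; "width": finger opening in mm; "gripper_force": force on a finger pad.
Only numpy, scipy, OpenCV 4.12 (cv2) and the standard library are available. Lean on these libraries where they do the work, as an engineer would, in place of code of your own. Each camera call takes 0.05 s, during which the arm holds its last target. There are 200 camera calls.

## Working session

There is one attempt and no reset: what is moved stays moved. The work goes in short steps, Python scripts to look and compute and a shell command to move; the robot and the scene stay as the last step left them, time stands still between calls to the robot, and variables do not carry over. Pictures are saved under pics/ and viewed, at most 10 in all, crops included, and the job is handed in when it is done.

```bash
mkdir -p pics
python3 - <<'E'
from cell import *
import cv2,numpy as np
print(get_state(),tcp_to_tips)
for n in ("top","scene"):
    d=get_image(n); cv2.imwrite(f"pics/{n}0.png",d["img"][:,:,::-1]); np.savez(f"{n}0.npz",**d)
    print(n,d["mtx"].tolist(),np.round(d["view"],3).tolist())
E
```

```text
{'clock': 0.0, 'q': array([ 1.30761644e+00,  3.53657163e-01,  1.63414486e+00, -9.31371929e-07,
        1.15517895e+00, -2.35532502e-03]), 'qvel': array([ 0.00053988, -0.00030174, -0.00088702,  0.00082647,  0.00045182,
       -0.00012785]), 'tau': array([-3.77443866e-03, -5.93853199e+01, -3.34220552e+01,  6.96445419e-02,
        2.33828259e-02, -9.21557444e-05]), 'ee_pos': array([161.02579599, 603.41974458, 238.853448  ]), 'ee_rot': array([-4.08517448e-01, -3.11473335e+00,  2.16162280e-03]), 'wrist_force': array([-0.65777384, -0.12096624,  0.6137097 ]), 'moment': array([ 0.03154749, -0.04068995,  0.00692923]), 'gripper_force': 0.0, 'width': 91.96985853424344} 25.0
top [[460.55210882774213, 0.0, 324.6215940134375], [0.0, 460.55210882774213, 241.90740385760787], [0.0, 0.0, 1.0]] [[0.009, -1.0, 0.012, -46.256], [-0.997, -0.01, -0.072, 641.064], [0.072, -0.011, -0.997, 942.817], [0.0, 0.0, 0.0, 1.0]]
scene [[516.0791130703533, 0.0, 323.2500861073033], [0.0, 516.0791130703533, 232.30767057774483], [0.0, 0.0, 1.0]] [[-0.853, 0.521, 0.013, 573.064], [0.392, 0.659, -0.642, -189.404], [-0.343, -0.543, -0.767, 1249.395], [0.0, 0.0, 0.0, 1.0]]
```

View pics/top0.png

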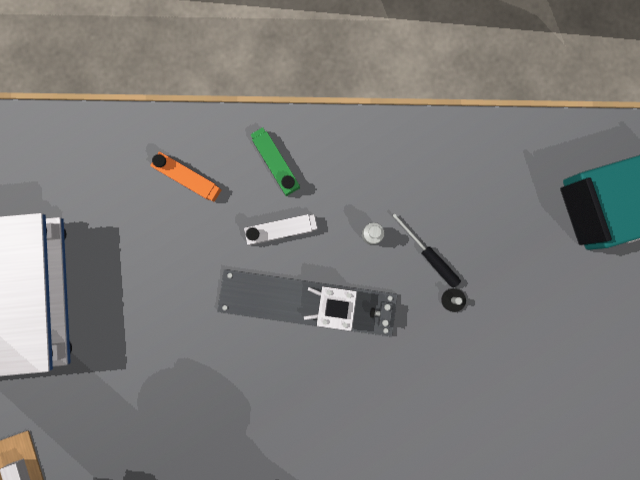

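View pics/scene0.png

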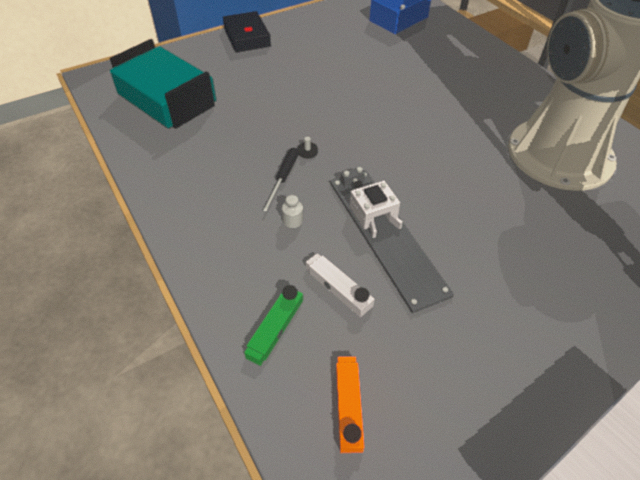

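The top view shows the aluminium cell at about (280,229), with its foot at (252,234) and its nose at (316,222). The deck runs from (220,290) to (397,318), with the bridge at (338,308) and the buffer at (380,313). The scene view agrees.

```bash
cat > h.py <<'E'
import numpy as np,cv2
def ray(d,uv,z):
    "pixels (N,2) -> world points on plane height z"
    uv=np.asarray(uv,float).reshape(-1,2); K,V=d["mtx"],d["view"]; R=V[:3,:3]; c=-R.T@V[:3,3]
    r=(R.T@np.linalg.inv(K)@np.c_[uv,np.ones(len(uv))].T).T
    return c+r*((z-c[2])/r[:,2])[:,None]
def cloud(d):
    v,u=np.mgrid[:480,:640]; Z=d["z_map"].astype(float); K,V=d["mtx"],d["view"]
    P=np.stack([(u-K[0,2])/K[0,0]*Z,(v-K[1,2])/K[1,1]*Z,Z],-1)-V[:3,3]
    P=P@V[:3,:3]; P[Z==0]=np.nan; return P
def blobs(mask,amin=20):
    cs,_=cv2.findContours(mask.astype(np.uint8),cv2.RETR_EXTERNAL,cv2.CHAIN_APPROX_NONE)
    return sorted([c for c in cs if cv2.contourArea(c)>amin],key=cv2.contourArea,reverse=True)
def rect(P):
    (c,s,a)=cv2.minAreaRect(P[:,:2].astype(np.float32)); 
    if s[0]<s[1]: s=s[::-1]; a+=90
    return np.round(c,1),np.round(s,1),round(a%180,2)
E
python3 - <<'E'
from h import *
d=np.load("top0.npz"); P=cloud(d); im=d["img"].astype(int)
print("bench z",np.nanmedian(P[380:450,300:500,2]))
hsv=cv2.cvtColor(d["img"],cv2.COLOR_RGB2HSV)
w=(hsv[:,:,2]>140)&(hsv[:,:,1]<40); w[:,:200]=0;w[:,480:]=0;w[:110]=0
for b in blobs(w):
    q=b[:,0]; zz=np.nanmedian(P[q[:,1],q[:,0],2]); print(q.mean(0),cv2.contourArea(b),"z",round(zz,1),[rect(ray(d,q,z)) for z in (26,70)])
X=P[190:350,200:410]; m=np.zeros((480,640),bool); m[190:350,200:410]=(X[:,:,2]>6)
for b in blobs(m):
    q=b[:,0]; print("h>6",q.mean(0),rect(ray(d,q,12)),rect(ray(d,q,26)), np.nanpercentile(P[q[:,1],q[:,0],2],[10,50,90]))
m=np.zeros((480,640),bool); m[250:350,200:410]=(P[250:350,200:410,2]>55)
for b in blobs(m): print("bridge",rect(ray(d,b[:,0],66)))
dk=(hsv[:,:,2]<40)
for b in blobs(dk[190:350,200:480]): 
    q=b[:,0]+[200,190]; print("dark",q.mean(0),cv2.contourArea(b),[rect(ray(d,q,z)) for z in (12,44)])
s=np.load("scene0.npz"); print("scene bench z",np.nanmedian(cloud(s)[280:340,150:240,2]))
E
```

```text
bench z 0.8174100110620438
[329.41326531 307.12755102] 1423.0 z 58.6 [(array([505.6, -51.7]), array([100.4,  83.2]), 82.39), (array([508.6, -50.7]), array([95.8, 79.4]), 82.39)]
[275.05339806 229.45631068] 1002.0 z 25.6 [(array([668.8,  53.1]), array([150. ,  37.5]), 102.51), (array([664.3,  49.3]), array([143.1,  35.8]), 102.51)]
[372.84745763 232.62711864] 287.5 z 42.9 [(array([ 661.1, -140.1]), array([42.8, 39.2]), 5.17), (array([ 657. , -135.1]), array([40.9, 37.4]), 5.17)]
[408.34666667 231.12      ] 83.5 z 15.4 [(array([ 665.7, -216.1]), array([96.5,  6.2]), 41.69), (array([ 661.4, -207.5]), array([92. ,  5.9]), 41.69)]
[458.  300.5] 28.0 z 41.2 [(array([ 521.7, -318.9]), array([12.7, 10.3]), 90.46), (array([ 524. , -305.7]), array([12.1,  9.9]), 90.46)]
[386.9375 306.875 ] 21.0 z 43.7 [(array([ 507.1, -169.9]), array([12.4, 10.4]), 179.92), (array([ 510.1, -163.5]), array([11.8,  9.9]), 179.92)]
h>6 [306.7995338  302.23310023] (array([515.1,  -4.8]), array([369.8,  89.8]), 82.39) (array([515.9,  -5.2]), array([364.5,  88.5]), 82.39) [10.3840715  12.77861419 16.17454294]
h>6 [2
[... 984 characters left out ...]
[100. ,  24.5]), 42.29), (array([ 591.6, -278.9]), array([96.7, 23.7]), 42.29)]
dark [453.34920635 299.73015873] 382.5 [(array([ 523.1, -313.6]), array([48.9, 44. ]), 90.45), (array([ 524.7, -304.3]), array([47.3, 42.6]), 90.45)]
dark [336.66176471 308.64705882] 280.0 [(array([502.1, -67.5]), array([42.8, 32.5]), 82.39), (array([504.4, -66.3]), array([41.3, 31.4]), 82.39)]
dark [252.53333333 233.86666667] 89.0 [(array([657.7, 112.7]), array([22.7, 22.4]), 45.72), (array([654.8, 108. ]), array([21.9, 21.7]), 45.72)]
dark [372.         311.80952381] 24.5 [(array([ 495.5, -141.4]), array([16.7,  8.4]), 0.06), (array([ 498. , -137.7]), array([16.2,  8.1]), 0.06)]
scene bench z 0.8030445687562274
```

Run:
```python
import cv2
i=cv2.imread("pics/top0.png")[190:350,200:420]; cv2.imwrite("pics/crop0.png",cv2.resize(i,None,fx=3.6,fy=3.6,interpolation=cv2.INTER_CUBIC))
```

```text
(no output)
```

View pics/crop0.png

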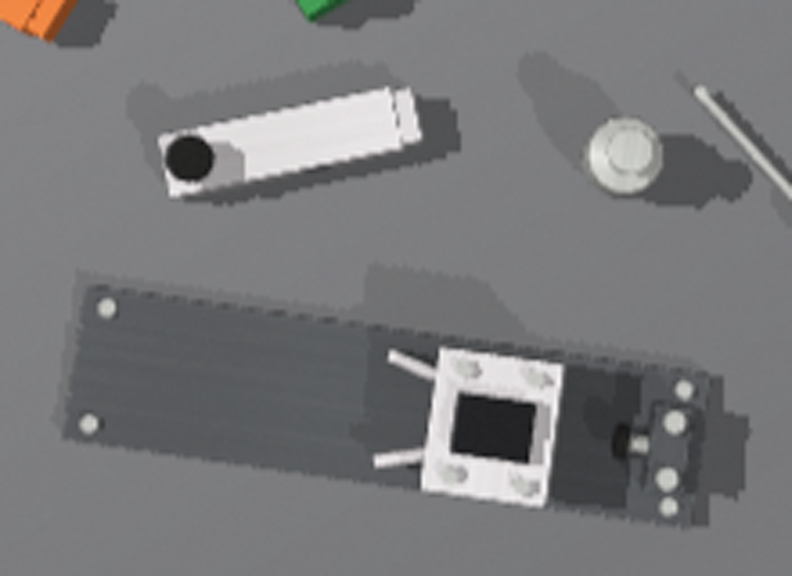

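The crop shows the same layout in detail. The cell's nose is the stepped end on the right, at crop (405,115). The tunnel mouth faces left and the buffer is at crop (622,440).

Estimates:
- **Jig:** origin about (512,-29.5), push heading 262.4°.
- **Cell:** centre (668.7,53), nose heading 282.6°.

Next I turn the tool 62.5°, after checking that the path is clear.

```bash
cat > plan.py <<'E'
import sys; from cell import *; from h import *
from scipy.spatial.transform import Rotation as R
def plan(x,y,z,head):
    "shift (tool axes, full-scale units) and z turn to a target, tool down, tool x at head deg"
    s=get_state(); r=R.from_rotvec(s["ee_rot"]); t=R.from_euler("z",head,degrees=True)*R.from_euler("x",180,degrees=True)
    dr=(r.inv()*t).as_rotvec(); 
    print("pos",np.round(s["ee_pos"],1),"t",round(s["clock"],2),"F",np.round(s["wrist_force"],1),"w",round(s["width"],1),"gf",round(s["gripper_force"],1),"q",np.round(s["q"],2))
    print("shift/250 now",np.round(r.inv().apply(np.array([x,y,z])-s["ee_pos"])/250,4),"after turn",np.round(t.inv().apply(np.array([x,y,z])-s["ee_pos"])/250,4),"turn/2",np.round(dr/2,4))
if __name__=="__main__": plan(*map(float,sys.argv[1:5]))
E
python3 plan.py 668.7 53 150 102.6
python3 - <<'E'
from h import *
P=np.concatenate([cloud(np.load(f))[::2,::2].reshape(-1,3) for f in("top0.npz",)])
for x0 in range(100,800,100):
    print(x0,[ (lambda a: int(np.nanmax(a)) if len(a) else -1)(P[(P[:,0]>x0)&(P[:,0]<x0+100)&(P[:,1]>y)&(P[:,1]<y+100),2]) for y in range(0,700,100)])
E
```

```text
pos [161.1 603.5 238.9] t 0.1 F [ 0.1 -1.  -0.3] w 91.9 gf 0.0 q [ 1.31  0.35  1.63  0.    1.16 -0.  ]
shift/250 now [-2.5298 -1.6034  0.3576] after turn [-2.5919  1.5013  0.3557] turn/2 [-6.00e-04  3.00e-04  5.45e-01]
100 [5, 7, 5, 6, 7, 35, 30]
200 [6, 5, 6, 6, 6, 9, 9]
300 [7, 6, 5, 6, 104, 106, 4]
400 [34, 18, 6, 6, 106, 106, -1]
500 [18, 17, 7, 5, 105, 106, -1]
600 [47, 47, 5, 6, 102, 106, 5]
700 [47, 27, 46, 44, 6, 5, 7]
```

```bash
python3 -m jog '[[0.65,0,0,0,0,0,0.0908],[0.65,0,0,0,0,0,0.0908],[0.65,0,0,0,0,0,0.0908],[0.65,0,0,0,0,0,0.0908],[0.65,0,0,0,0,0,0.0908],[0.65,0,0,0,0,0,0.0910]]' 20
python3 -m jog '[[0.65,-0.216,0.125,0,0,0,0],[0.65,-0.216,0.125,0,0,0,0],[0.65,-0.216,0.125,0,0,0,0],[0.65,-0.216,0.125,0,0,0,0],[0.65,-0.216,0.125,0,0,0,0],[0.65,-0.216,0.125,0,0,0,0],[0.65,-0.216,0.125,0,0,0,0],[0.65,-0.216,0.125,0,0,0,0],[0.65,-0.216,0.125,0,0,0,0],[0.65,-0.216,0.125,0,0,0,0],[0.65,-0.216,0.125,0,0,0,0],[0.65,-0.216,0.125,0,0,0,0]]'
python3 plan.py 668.7 53 150 102.6
```

```text
clock: 0.85
ee_pos: [161.1, 603.6, 239.2]
ee_rot: [1.971, 2.446, -0.001]
wrist_force: [-0.6, 0.3, 0.1]
width: 59.9
gripper_force: 0.0
clock: 2.35
ee_pos: [669.5, 51.6, 239.3]
ee_rot: [-1.964, -2.451, 0.0]
wrist_force: [0.9, 0.4, 0.5]
width: 59.8
gripper_force: 0.0
pos [669.5  51.6 239.3] t 2.35 F [0.9 0.4 0.5] w 59.8 gf 0.0 q [ 0.07  0.43  1.53  0.    1.19 -0.15]
shift/250 now [ 0.0062 -0.0019  0.3571] after turn [ 0.0063 -0.002   0.3571] turn/2 [-0.0002 -0.0001 -0.    ]
```

```bash
python3 -m jog '[[0.65,0.0062,-0.002,0.08,0,0,0],[0.65,0,0,0.08,0,0,0],[0.65,0,0,0,0,0,0]]'
python3 - <<'E'
from cell import *; from h import *
d=get_image("wrist"); np.savez("w1.npz",**d); cv2.imwrite("pics/w1.png",d["img"][:,:,::-1])
hsv=cv2.cvtColor(d["img"],cv2.COLOR_RGB2HSV); w=(hsv[:,:,2]>140)&(hsv[:,:,1]<40)
for b in blobs(w,800): print(b[:,0].mean(0),cv2.contourArea(b),rect(ray(d,b[:,0],26)))
P=cloud(d); m=(P[:,:,2]>14)&(P[:,:,2]<34)
for b in blobs(m,800): print("z",b[:,0].mean(0),cv2.contourArea(b),rect(ray(d,b[:,0],26)))
E
```

```text
clock: 2.72
ee_pos: [665.3, 55.7, 197.0]
ee_rot: [-1.96, -2.45, 0.005]
wrist_force: [0.0, 0.9, 1.4]
width: 59.6
gripper_force: 0.0
[303.39801092 228.43623245] 174065.0 (array([644.5,  45.2]), array([572.6, 335.7]), 12.6)
[376.36391437 460.27522936] 4881.5 (array([ 774.7, -173.9]), array([135.4,  49.7]), 13.07)
[362.85344828 417.20517241] 1142.0 (array([ 755.7, -125.2]), array([207.9,  10.6]), 12.98)
z [326.97897196 219.18457944] 7310.0 (array([669. ,  52.6]), array([148.2,  36.4]), 102.76)
z [493.56118143 244.46835443] 7080.0 (array([812.9,  69.6]), array([150. ,  41.5]), 31.83)
z [501.77651515  33.55681818] 4978.0 (array([759.4, 223.9]), array([83.7, 37.3]), 60.27)
z [100.578125 253.515625] 871.0 (array([489.3, -14.9]), array([44.4, 28.9]), 71.89)
z [164.03202847 300.81494662] 814.5 (array([539.7, -52.9]), array([103.5,  26. ]), 82.72)
```

View pics/w1.png

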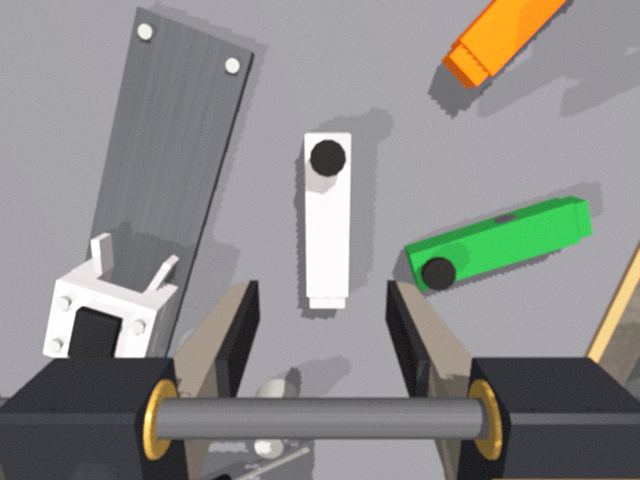

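The wrist view shows the cell at (328,220), lined up between the fingers. It agrees with the top view: (669,52.6) at 102.7°. I let the arm settle and check the pose.

```bash
python3 -m jog '[[0.65,0,0,0,0,0,0],[0.65,0,0,0,0,0,0]]' >/dev/null; python3 plan.py 668.8 52.9 100 102.65;python3 -m jog '[[0.65,0,0,0,0,0,0],[0.65,0,0,0,0,0,0]]' >/dev/null; python3 plan.py 668.8 52.9 100 102.65
```

```text
pos [668.   55.3 200.6] t 3.02 F [-0.   0.3  0.1] w 59.8 gf 0.0 q [ 0.08  0.46  1.57 -0.    1.12 -0.14]
shift/250 now [-0.0101  0.0005  0.4024] after turn [-0.0102  0.0011  0.4024] turn/2 [0.0007 0.0001 0.    ]
pos [667.8  54.8 199.9] t 3.27 F [-1.  -0.1  0.6] w 59.8 gf 0.0 q [ 0.08  0.46  1.57 -0.    1.12 -0.14]
shift/250 now [-0.0082  0.0021  0.3996] after turn [-0.0083  0.0023  0.3996] turn/2 [ 0.0002  0.     -0.0004]
```

```bash
python3 -m jog '[[0.65,-0.008,0.002,0.12,0,0,0],[0.65,0,0,0.12,0,0,0],[0.65,0,0,0.12,0,0,0],[0.65,0,0,0.12,0,0,0],[0.65,0,0,0.08,0,0,0],[0.65,0,0,0.06,0,0,0],[0.65,0,0,0.03,0,0,0],[0.65,0,0,0,0,0,0],[0.65,0,0,0,0,0,0],[0.65,0,0,0,0,0,0],[0.65,0,0,0,0,0,0]]'; python3 plan.py 668.8 52.9 29 102.65
```

```text
clock: 4.65
ee_pos: [668.9, 52.9, 37.6]
ee_rot: [1.964, 2.451, 0.001]
wrist_force: [0.3, -0.0, 0.0]
width: 59.8
gripper_force: 0.0
pos [668.9  52.9  37.6] t 4.65 F [ 0.3 -0.   0. ] w 59.8 gf 0.0 q [ 0.08  0.65  1.66  0.    0.84 -0.14]
shift/250 now [ 0.     -0.0005  0.0343] after turn [ 0.     -0.0004  0.0343] turn/2 [ 0.0004  0.0001 -0.0004]
```

```bash
python3 -m jog '[[0.65,0,0,0.032,0,0,0],[0.65,0,0,0,0,0,0],[0.2,0,0,0,0,0,0],[0.2,0,0,0,0,0,0],[0.2,0,0,0,0,0,0],[0.2,0,0,0,0,0,0],[0.2,0,0,0,0,0,0],[0.2,0,0,0,0,0,0]]' 30; python3 plan.py 526.9 83.9 100 82.4
```

```text
clock: 5.65
ee_pos: [668.8, 52.9, 29.2]
ee_rot: [1.964, 2.452, 0.0]
wrist_force: [0.5, -0.0, -0.2]
width: 36.0
gripper_force: 30.0
pos [668.8  52.9  29.2] t 5.65 F [ 0.5 -0.  -0.2] w 36.0 gf 30.0 q [ 0.08  0.66  1.66  0.    0.82 -0.14]
shift/250 now [ 0.2448 -0.5266 -0.2835] after turn [ 0.0479 -0.5788 -0.2833] turn/2 [ 1.000e-04 -0.000e+00  1.763e-01]
```

```bash
python3 -m jog '[[0.2,0,0,-0.04,0,0,0],[0.2,0,0,-0.1,0,0,0],[0.2,0,0,-0.1,0,0,0],[0.2,0,0,-0.04,0,0,0],[0.2,0,0,0,0,0,0.0588],[0.2,0,0,0,0,0,0.0588],[0.2,0,0,0,0,0,0.0588],[0.2,0,0,0,0,0,0],[0.2,0,0,0,0,0,0],[0.2,0,0,0,0,0,0]]'; python3 plan.py 527.2 84.5 100 82.4
```

```text
clock: 6.9
ee_pos: [668.5, 52.8, 98.9]
ee_rot: [-2.362, -2.071, 0.0]
wrist_force: [-0.5, 0.3, -5.3]
width: 35.6
gripper_force: 30.0
pos [668.5  52.8  98.9] t 6.9 F [-0.5  0.3 -5.3] w 35.6 gf 30.0 q [ 0.08  0.57  1.63 -0.    0.94  0.21]
shift/250 now [ 0.0515 -0.5769 -0.0042] after turn [ 0.0508 -0.5769 -0.0043] turn/2 [-0.0002  0.      0.0006]
```

```bash
python3 -m jog '[[0.2,0.0085,-0.05,0,0,0,0],[0.2,0.0085,-0.12,0,0,0,0],[0.2,0.0085,-0.12,0,0,0,0],[0.2,0.0085,-0.12,0,0,0,0],[0.2,0.0085,-0.117,0,0,0,0],[0.2,0.0085,-0.05,0,0,0,0],[0.2,0,0,0,0,0,0],[0.2,0,0,0,0,0,0],[0.2,0,0,0,0,0,0],[0.2,0,0,0,0,0,0]]'; python3 plan.py 527.2 84.5 41.5 82.4
python3 - <<'E'
from cell import *; from h import *
d=get_image("top"); np.savez("t2.npz",**d); cv2.imwrite("pics/t2.png",cv2.resize(d["img"][180:360,190:430,::-1],None,fx=3.3,fy=3.3,interpolation=cv2.INTER_CUBIC))
d=get_image("wrist"); np.savez("w2.npz",**d); cv2.imwrite("pics/w2.png",d["img"][:,:,::-1])
E
```

```text
clock: 8.15
ee_pos: [527.8, 84.5, 99.0]
ee_rot: [2.364, 2.069, 0.0]
wrist_force: [-0.1, -0.2, -5.6]
width: 36.1
gripper_force: 30.0
pos [527.8  84.5  99. ] t 8.15 F [-0.1 -0.2 -5.6] w 36.1 gf 30.0 q [ 0.16  0.4   1.94 -0.    0.8   0.29]
shift/250 now [-2.000e-04 -2.400e-03  2.299e-01] after turn [-2.000e-04 -2.400e-03  2.299e-01] turn/2 [ 0.     -0.     -0.0002]
```

View pics/w2.png

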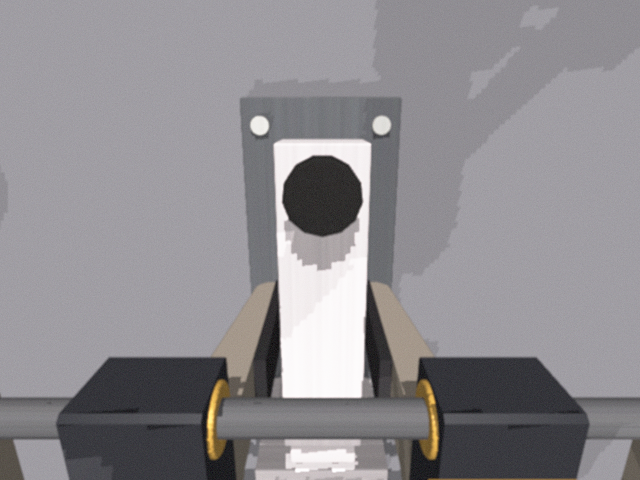

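The wrist view shows the cell held squarely over the deck. The tail corners are at (275,142) and (370,142), the deck corners at (241,98) and (401,98), and the row angles match. I lower it onto the deck.

```bash
python3 - <<'E'
from h import *
d=np.load("w2.npz")
print(ray(d,[[241,98],[401,98]],12).round(1).tolist(),ray(d,[[241,98],[401,98]],12).mean(0),ray(d,[[275,142],[370,142]],95.5).mean(0).round(1))
n=np.array([.9912,-.1323]); 
for p in (ray(d,[[241,98],[401,98]],12).mean(0),ray(d,[[260,125],[381.5,125]],14).mean(0),ray(d,[[275,142],[370,142]],95.5).mean(0),np.array([527.8,84.5]),np.array([512,-29.5])): print("lateral",p[:2]@n)
E
python3 -m jog '[[0.2,0,-0.0012,0.06,0,0,0],[0.2,0,-0.0012,0.08,0,0,0],[0.2,0,0,0.05,0,0,0],[0.2,0,0,0.02,0,0,0],[0.2,0,0,0.01,0,0,0],[0.2,0,0,0,0,0,0],[0.2,0,0,0,0,0,0],[0.2,0,0,0.004,0,0,0],[0.2,0,0,0.003,0,0,0],[0.2,0,0,0,0,0,0],[0.2,0,0,0,0,0,0]]'
```

```text
[[495.2, 182.7, 12.0], [583.3, 170.9, 12.0]] [539.27294477 176.76813811  12.        ] [537.7 158.1  95.5]
lateral 511.1409181839093
lateral 510.99645903076174
lateral 512.0203636793158
lateral 511.97601
lateral 511.39725
clock: 9.62
ee_pos: [526.7, 84.7, 42.3]
ee_rot: [2.364, 2.069, -0.0]
wrist_force: [0.4, -0.7, -5.6]
width: 35.8
gripper_force: 30.0
```

```bash
for i in 1 2; do python3 -m jog '[[0.2,0,0,0.003,0,0,0],[0.2,0,0,0,0,0,0],[0.2,0,0,0,0,0,0]]' | grep -E "pos|force"; done
```

```text
ee_pos: [526.7, 84.7, 41.6]
wrist_force: [-0.2, 0.9, -5.4]
gripper_force: 30.0
ee_pos: [526.8, 84.7, 41.1]
wrist_force: [-2.4, -0.4, 2.4]
gripper_force: 30.0
```

```bash
python3 -m jog '[[0.45,0,0,0,0,0,0],[0.6,0,0,0,0,0,0],[0.6,0,0,0,0,0,0],[0.6,0,0,-0.04,0,0,0],[0.6,0,0,-0.1,0,0,0],[0.6,0,0,-0.1,0,0,0],[0,0.08,0,-0.05,0,0,0],[0,0.14,0,0,0,0,0],[0,0.14,0,0,0,0,0],[0,0.06,0,0,0,0,0],[0,0,0,0,0,0,0],[0,0,0,0,0,0,0]]' 30
python3 - <<'E'
from cell import *; from h import *
d=get_image("top"); np.savez("t3.npz",**d); cv2.imwrite("pics/t3.png",cv2.resize(d["img"][200:350,190:430,::-1],None,fx=3.3,fy=3.3,interpolation=cv2.INTER_CUBIC))
d=get_image("wrist"); np.savez("w3.npz",**d); cv2.imwrite("pics/w3.png",d["img"][:,:,::-1])
E
python3 plan.py 541 189 41 82.4
```

```text
clock: 11.88
ee_pos: [540.2, 188.1, 113.1]
ee_rot: [-2.364, -2.069, 0.001]
wrist_force: [0.5, -0.1, 0.1]
width: 0.8
gripper_force: 0.0
pos [540.4 187.8 113.3] t 11.97 F [ 0.6 -0.5 -0.1] w 0.3 gf 0.0 q [ 0.33  0.42  1.85 -0.    0.87  0.47]
shift/250 now [0.005  0.0017 0.2891] after turn [0.0049 0.0016 0.2891] turn/2 [-0.0002  0.0002 -0.0005]
```

View pics/t3.png

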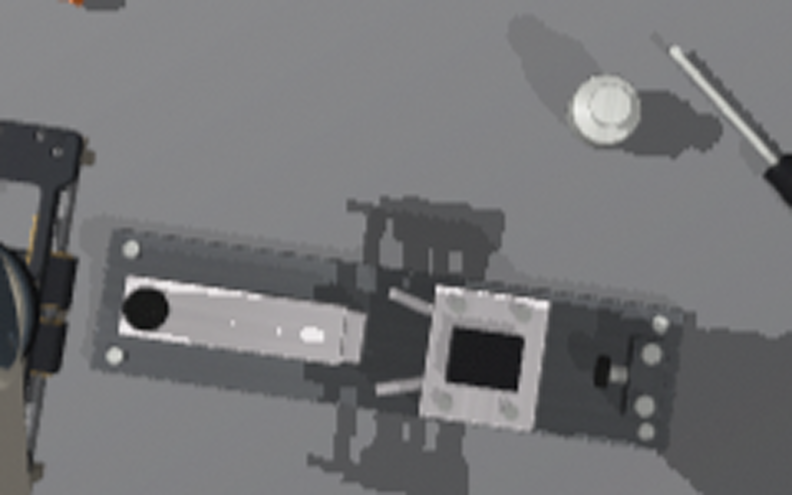

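The top crop shows the cell flat on the deck, with its nose at (362,335) facing the mouth and its foot at (145,308). I measure its alignment with the jig and lower the closed fingers behind the tail.

```bash
python3 - <<'E'
from h import *
n=np.array([.9912,-.1323]); a=np.array([-.1323,-.9912])
for f in ("t3.npz","w3.npz"):
    d=np.load(f); P=cloud(d); hsv=cv2.cvtColor(d["img"],cv2.COLOR_RGB2HSV)
    m=(P[:,:,2]>28)&(P[:,:,2]<45)&(P[:,:,0]>480)&(P[:,:,0]<570)&(P[:,:,1]>0)&(P[:,:,1]<175)
    for b in blobs(m,300)[:2]:
        c,s,an=rect(ray(d,b[:,0],38)); print(f,c,s,an,"lat",c@n,"jig x",(c-[512,-29.5])@a)
E
python3 -m jog '[[0,0.005,0.0015,0.05,0,0,0],[0,0,0,0.1,0,0,0],[0,0,0,0.08,0,0,0],[0,0,0,0.04,0,0,0],[0,0,0,0.018,0,0,0],[0,0,0,0,0,0,0],[0,0,0,0,0,0,0],[0,0,0,0,0,0,0],[0,0,0,0,0,0,0]]'; python3 plan.py 541 189 41 82.4
```

```text
t3.npz [527.4  84.7] [150.   36.8] 82.15 lat 511.55307 jig x -115.23246
w3.npz [520.7  40.5] [34.8 20.8] 82.47 lat 510.75969 jig x -70.53501
clock: 13.1
ee_pos: [541.4, 190.0, 41.7]
ee_rot: [2.364, 2.069, 0.001]
wrist_force: [0.0, 0.1, 0.5]
width: 0.3
gripper_force: 0.0
pos [541.4 190.   41.7] t 13.1 F [0.  0.1 0.5] w 0.3 gf 0.0 q [ 0.33  0.53  1.88 -0.    0.73  0.47]
shift/250 now [-0.0043 -0.0009  0.0028] after turn [-0.0043 -0.0009  0.0028] turn/2 [ 0.0003 -0.0001 -0.0001]
```

```bash
python3 -m jog '[[0,-0.02,0,0,0,0,0],[0,-0.02,0,0,0,0,0],[0,-0.02,0,0,0,0,0],[0,-0.016,0,0,0,0,0],[0,-0.016,0,0,0,0,0],[0,-0.016,0,0,0,0,0],[0,-0.016,0,0,0,0,0],[0,-0.016,0,0,0,0,0],[0,-0.016,0,0,0,0,0],[0,-0.016,0,0,0,0,0],[0,-0.016,0,0,0,0,0],[0,-0.016,0,0,0,0,0]]' | grep -E "pos|force"
python3 -m jog '[[0,-0.012,0,0,0,0,0],[0,-0.012,0,0,0,0,0],[0,-0.012,0,0,0,0,0],[0,-0.012,0,0,0,0,0],[0,-0.012,0,0,0,0,0]]' | grep -E "pos|force"
```

```text
ee_pos: [534.4, 139.2, 41.3]
wrist_force: [-0.2, 2.6, -0.6]
gripper_force: 1.2
ee_pos: [532.4, 124.4, 41.4]
wrist_force: [0.6, 1.5, 0.1]
gripper_force: 1.3
```

```bash
python3 -m jog '[[0,-0.014,0,0,0,0,0],[0,-0.014,0,0,0,0,0],[0,-0.014,0,0,0,0,0],[0,-0.014,0,0,0,0,0],[0,-0.014,0,0,0,0,0],[0,-0.014,0,0,0,0,0]]' | grep -E "pos|force"
python3 -m jog '[[0,-0.014,0,0,0,0,0],[0,-0.014,0,0,0,0,0],[0,-0.014,0,0,0,0,0],[0,-0.014,0,0,0,0,0],[0,-0.014,0,0,0,0,0],[0,-0.014,0,0,0,0,0],[0,0,0,0,0,0,0]]' | grep -E "pos|force"
python3 - <<'E'
from cell import *; from h import *
d=get_image("top"); np.savez("t4.npz",**d); cv2.imwrite("pics/t4.png",cv2.resize(d["img"][200:350,190:430,::-1],None,fx=3.3,fy=3.3,interpolation=cv2.INTER_CUBIC))
E
```

```text
ee_pos: [529.6, 103.5, 41.3]
wrist_force: [-0.9, 2.6, 0.5]
gripper_force: 1.3
ee_pos: [526.7, 82.5, 41.3]
wrist_force: [0.3, 0.2, -0.3]
gripper_force: 0.0
```

View pics/t4.png

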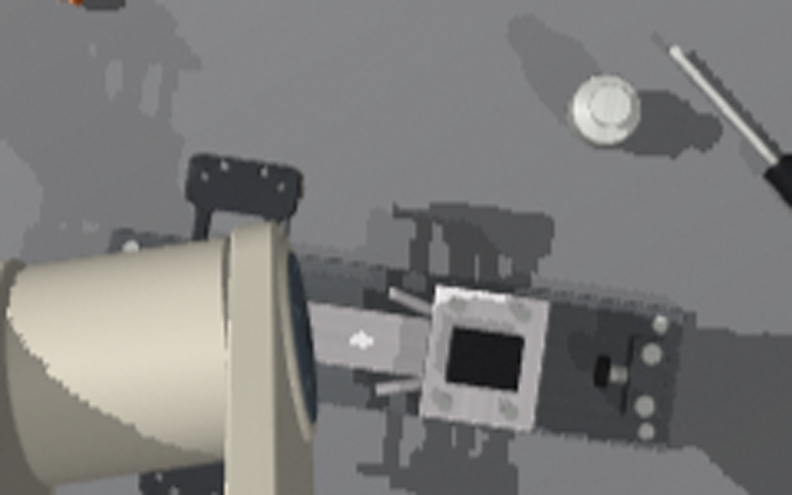

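The top crop shows the beam straight in the tunnel. The buffer's rubber face is at about (597,370), so contact should come around x ≈ 100–108 mm; the nose is now near 48 mm. I advance about 40 mm, then creep.

```bash
python3 -m jog '[[0,-0.014,0,0,0,0,0],[0,-0.014,0,0,0,0,0],[0,-0.014,0,0,0,0,0],[0,-0.014,0,0,0,0,0],[0,-0.014,0,0,0,0,0],[0,-0.014,0,0,0,0,0],[0,-0.014,0,0,0,0,0],[0,-0.014,0,0,0,0,0],[0,-0.012,0,0,0,0,0],[0,-0.008,0,0,0,0,0],[0,0,0,0,0,0,0]]' | grep -E "pos|force"
for i in 1 2 3; do python3 -m jog '[[0,-0.004,0,0,0,0,0],[0,-0.004,0,0,0,0,0]]' | grep -E "pos|wrist"; done
```

```text
ee_pos: [522.5, 49.9, 41.4]
wrist_force: [0.4, -0.4, 0.2]
gripper_force: 0.0
ee_pos: [522.4, 48.4, 41.4]
wrist_force: [-0.2, 2.9, 0.7]
ee_pos: [522.1, 46.3, 41.4]
wrist_force: [0.8, 2.8, -0.3]
ee_pos: [521.8, 44.2, 41.4]
wrist_force: [1.1, 3.7, 1.2]
```

```bash
for i in 1 2 3 4 5; do python3 -m jog '[[0,-0.004,0,0,0,0,0],[0,-0.004,0,0,0,0,0]]' | grep -E "pos|wrist"; done
```

```text
ee_pos: [521.6, 42.3, 41.4]
wrist_force: [0.5, 3.3, 1.0]
ee_pos: [521.2, 40.2, 41.4]
wrist_force: [-0.5, 3.6, 1.6]
ee_pos: [521.0, 38.3, 41.4]
wrist_force: [-0.2, 3.0, 2.6]
ee_pos: [520.7, 36.3, 41.4]
wrist_force: [0.4, 3.6, 3.2]
ee_pos: [520.5, 34.3, 41.4]
wrist_force: [0.4, 4.6, 2.9]
```

```bash
for i in 1 2 3; do python3 -m jog '[[0,-0.003,0,0,0,0,0],[0,-0.003,0,0,0,0,0]]' | grep -E "pos|wrist"; done
```

```text
ee_pos: [520.3, 32.8, 41.4]
wrist_force: [1.3, 4.2, 2.7]
ee_pos: [520.0, 31.4, 41.4]
wrist_force: [0.7, 3.7, 2.9]
ee_pos: [519.8, 29.8, 41.4]
wrist_force: [0.3, 4.3, 2.8]
```

```bash
for i in 1 2 3; do python3 -m jog '[[0,-0.0025,0,0,0,0,0],[0,-0.0025,0,0,0,0,0]]' | grep -E "pos|wrist"; done
```

```text
ee_pos: [519.6, 28.6, 41.3]
wrist_force: [0.4, 5.0, 3.5]
ee_pos: [519.5, 27.4, 41.3]
wrist_force: [1.2, 3.7, 3.4]
ee_pos: [519.3, 26.1, 41.3]
wrist_force: [1.0, 4.7, 3.9]
```

```bash
for i in 1 2 3; do python3 -m jog '[[0,-0.002,0,0,0,0,0],[0,-0.002,0,0,0,0,0]]' | grep -E "pos|wrist"; done
```

```text
ee_pos: [519.2, 25.1, 41.3]
wrist_force: [0.7, 4.4, 2.9]
ee_pos: [519.0, 24.2, 41.3]
wrist_force: [0.5, 3.8, 3.1]
ee_pos: [518.9, 23.1, 41.3]
wrist_force: [0.4, 4.3, 2.6]
```

```bash
for i in 1 2; do python3 -m jog '[[0,-0.002,0,0,0,0,0],[0,-0.002,0,0,0,0,0]]' | grep -E "pos|wrist"; done
python3 - <<'E'
from cell import *; from h import *
d=get_image("scene"); np.savez("s5.npz",**d); cv2.imwrite("pics/s5.png",cv2.resize(d["img"][140:300,300:500,::-1],None,fx=3.7,fy=3.7,interpolation=cv2.INTER_CUBIC))
E
```

```text
ee_pos: [518.8, 22.2, 41.3]
wrist_force: [0.3, 3.9, 3.0]
ee_pos: [518.6, 21.2, 41.3]
wrist_force: [1.2, 4.6, 4.2]
```

View pics/s5.png

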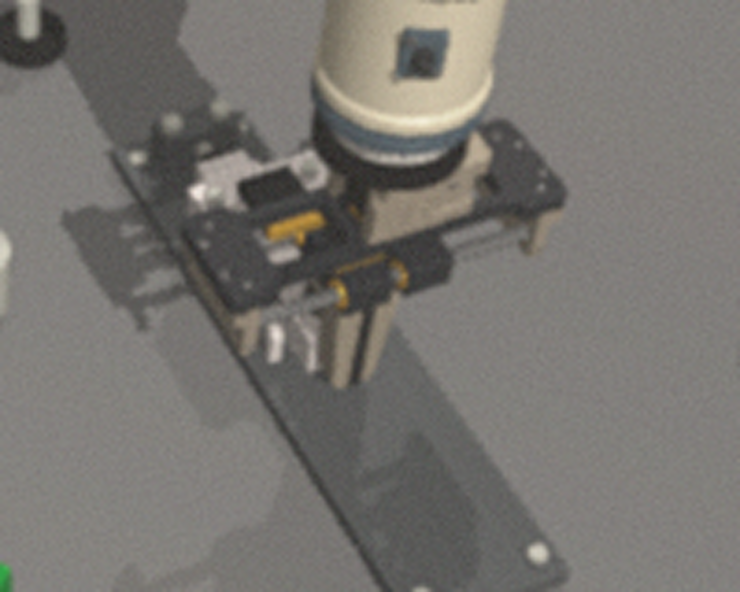

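The scene crop shows the fingers behind the tail at (350,360), the foot just before the bridge, and nothing else touched. Contact should be close, so I keep going in 1 mm steps.

```bash
for i in 1 2; do python3 -m jog '[[0,-0.002,0,0,0,0,0],[0,-0.002,0,0,0,0,0]]' | grep -E "pos|wrist"; done
```

```text
ee_pos: [518.5, 20.4, 41.3]
wrist_force: [0.8, 6.2, 2.4]
ee_pos: [518.5, 19.7, 41.3]
wrist_force: [1.2, 8.9, 1.4]
```

Run:
```python
from cell import *; from h import *
d=get_image("top"); cv2.imwrite("pics/t6.png",cv2.resize(d["img"][260:350,280:420,::-1],None,fx=5,fy=5,interpolation=cv2.INTER_CUBIC))
```

```text
(no output)
```

View pics/t6.png

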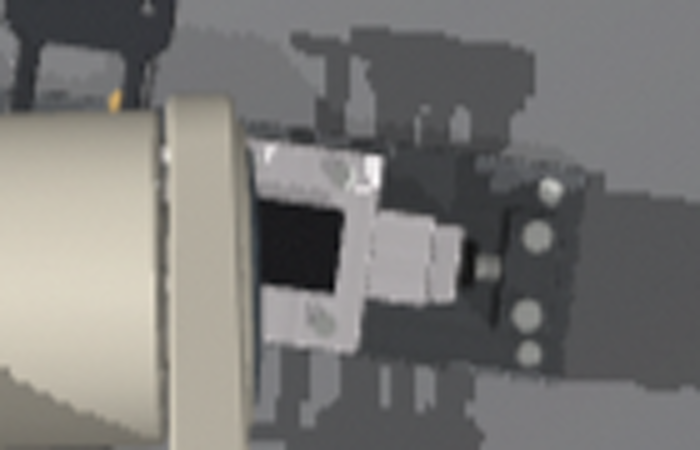

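The crop shows the nose at (460,265) touching the black buffer face at (467,262), and the force is rising. From here I use 0.5 mm steps.

```bash
for i in 1 2; do python3 -m jog '[[0,-0.002,0,0,0,0,0],[0,0,0,0,0,0,0]]' | grep -E "pos|wrist"; done; python3 -m jog '[[0,0,0,0,0,0,0]]' | grep -E "pos|wrist"
```

```text
ee_pos: [518.5, 19.3, 41.4]
wrist_force: [1.6, 9.4, 1.8]
ee_pos: [518.5, 19.0, 41.4]
wrist_force: [0.6, 9.9, 1.3]
ee_pos: [518.4, 19.0, 41.3]
wrist_force: [1.5, 10.3, 2.0]
```

```bash
for i in 1 2; do python3 -m jog '[[0,-0.003,0,0,0,0,0],[0,0,0,0,0,0,0],[0,0,0,0,0,0,0]]' | grep -E "pos|wrist"; done
```

```text
ee_pos: [518.4, 18.5, 41.4]
wrist_force: [1.3, 11.6, 1.6]
ee_pos: [518.4, 17.9, 41.4]
wrist_force: [1.6, 13.3, 1.1]
```

```bash
python3 -m jog '[[0,-0.0028,0,0,0,0,0],[0,0,0,0,0,0,0],[0,0,0,0,0,0,0]]' | grep -E "pos|wrist"; for i in 1 2 3 4; do python3 -m jog '[[0,0,0,0,0,0,0],[0,0,0,0,0,0,0],[0,0,0,0,0,0,0]]' | grep -E "pos|wrist|clock"; done
```

```text
ee_pos: [518.4, 17.5, 41.4]
wrist_force: [1.7, 14.4, 1.7]
clock: 25.75
ee_pos: [518.4, 17.5, 41.4]
wrist_force: [1.3, 15.4, 1.6]
clock: 26.12
ee_pos: [518.4, 17.5, 41.4]
wrist_force: [1.1, 14.7, 1.5]
clock: 26.5
ee_pos: [518.4, 17.4, 41.4]
wrist_force: [1.2, 14.3, 1.3]
clock: 26.88
ee_pos: [518.3, 17.5, 41.4]
wrist_force: [1.8, 14.5, 2.0]
```

```bash
python3 -m jog '[[0,0.002,0,0,0,0,0],[0,0.002,0,0,0,0,0],[0,0.002,0,0,0,0,0],[0,0.002,0,0,0,0,0],[0,0.002,0,0,0,0,0],[0,0.002,0,0,0,0,0],[0,0.002,0,0,0,0,0],[0,0.002,0,0,0,0,0],[0,0.002,0,0,0,0,0],[0,0.002,0,0,0,0,0],[0,0.002,0,0,0,0,0],[0,0.002,0,0,0,0,0]]' | grep -E "pos|wrist"
python3 -m jog '[[0,0.01,0,0,0,0,0],[0,0.05,0,0,0,0,0],[0,0.08,0,0,0,0,0],[0,0.1,0,-0.08,0,0,0],[0,0.1,0,-0.12,0,0,0],[0,0.1,0,-0.12,0,0,0],[0,0.1,0,-0.12,0,0,0],[0,0.05,0,0,0,0,0],[0,0,0,0,0,0,0],[0,0,0,0,0,0,0],[0,0,0,0,0,0,0],[0,0,0,0,0,0,0]]'
python3 - <<'E'
from cell import *; from h import *
d=get_image("top"); cv2.imwrite("pics/t7.png",cv2.resize(d["img"][200:350,250:430,::-1],None,fx=4,fy=4,interpolation=cv2.INTER_CUBIC))
E
```

```text
ee_pos: [518.7, 22.0, 41.3]
wrist_force: [0.3, -0.6, -0.2]
clock: 29.88
ee_pos: [538.1, 167.6, 150.8]
ee_rot: [-2.365, -2.068, 0.001]
wrist_force: [-0.3, -0.2, -0.0]
width: 0.5
gripper_force: 0.0
```

View pics/t7.png

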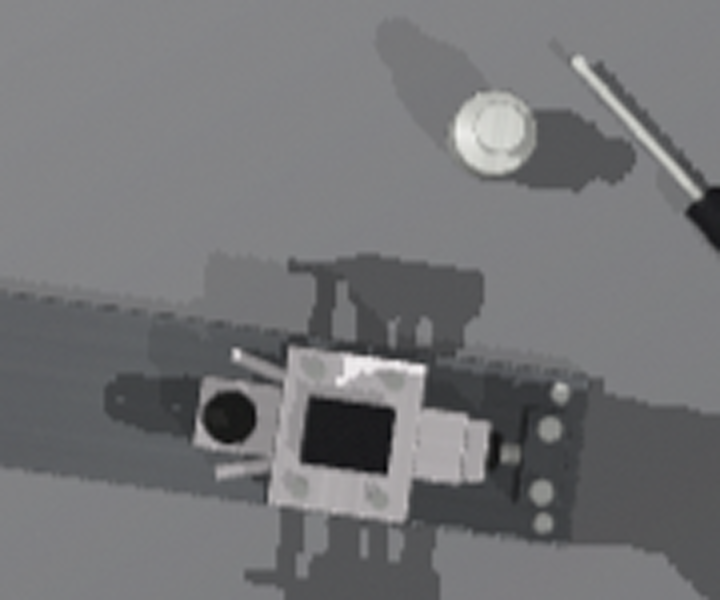

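The crop shows the cell through the tunnel with its nose at (490,450) resting against the buffer face. The foot is before the bridge at (229,415), the robot is clear and the bystanders have not moved.

```bash
python3 -c "from cell import *; print(hand_in())"
```

```text
the job is handed in; nothing more can be done
None
```

I laid the load cell on the deck, pushed it from its foot end through the tunnel to the buffer, held it at about 15 N for roughly 1.5 s, and handed in with it resting against the buffer and the arm clear, after about 30 s of the 72 s.

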